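# Sort the desk clutter into tray, box and tumbler

### The job

Tidy the desk by putting each loose thing where its kind is kept: the two writing tools (highlighter and pen) lying flat next to each other on the floor of the walnut pencil tray, the eraser and the pencil sharpener inside the open bamboo box, and the glue stick standing cap up in the frosted tumbler. Do not knock the tumbler over, and leave the hole punch and the bell where they stand.

Things in the scene. Friction and masses are not known exactly. Their poses are not given: they have to be found in the camera images.
- highlighter: flat-bodied highlighter lying on the desk, grey barrel and black cap, 120 long (x) by 24 wide (y) by 15 high (z) mm, 20 to 35 g; origin at its centre, +x towards the cap
- pen: slim square-barrelled aluminium pen lying on the desk, barrel 126 long (x) by 12 by 12 mm (about 144 mm over tip and button, both on its axis); origin at the middle of its length and section, +x towards the tip
- eraser: white block eraser in a brown card sleeve, lying flat, 46 long (x) by 22 wide (y) by 13 high (z) mm; origin at its centre
- sharpener: small steel block pencil sharpener, 32 long (x) by 24 wide (y) by 16 high (z) mm, blade on top; origin at its centre
- glue_stick: white glue stick with grey cap, standing upright, a cylinder 28 mm in diameter and 110 mm high; origin at the centre of its underside, z up towards the cap
- pencil_tray: dark walnut pencil tray, shallow open rectangle fixed on the desk, outside 175 (x) by 110 (y) by 16 (z) mm high, inside 165 by 100 mm, walls and floor 5 mm thick; origin at the centre of its underside, x along its length
- bamboo_box: pale bamboo box fixed on the desk, outside 86 (x) by 126 (y) by 40 mm high, inside 76 by 116 mm, walls and floor 5 mm thick; origin at the centre of the underside of the box itself. Its hinged lid stands open and immovable along its +x side, leaning away from the box and rising to about 86 mm above the desk, 120 mm out from the origin
- tumbler: frosted glass tumbler standing loose on the desk, 350 g, 85 mm high, 76 mm outside diameter at the mouth and 66 mm at the foot, wall 3.5 mm, inner floor 8 mm above its underside; origin at the centre of its underside, z up
- hole_punch: hole punch with red press lever, loose, about 100 (x) by 112 (y) by 66 mm high, a bystander; origin at the centre of its underside
- bell: chrome desk bell on a black foot, loose, 86 mm in diameter and 61 mm high, a bystander; origin at the centre of its underside
Mind the look-alikes: they are no part of the job. What is shaped like the tumbler but orange or turquoise is not meant.

How it is judged (in metres and radians):
At the end, for the whole second after the job is handed in: Pen and highlighter flat (0.13 rad) on the tray floor, neither on the other; eraser and sharpener within the box walls, below its rim; glue stick in the tumbler, cap up (tilt < 0.6), foot near its floor; tumbler upright; all at rest (< 20 mm/s); punch and bell within 30 mm of their start (x of highlighter in the frame of pencil_tray between -0.04 and 0.04 m and y of highlighter in the frame of pencil_tray between -0.048 and 0.048 m and z of highlighter in the frame of pencil_tray between 0.004 and 0.022 m and angle between highlighter's own x axis and vertical between 1.44 and 1.7 rad and x of pen in the frame of pencil_tray between -0.04 and 0.04 m and y of pen in the frame of pencil_tray between -0.048 and 0.048 m and z of pen in the frame of pencil_tray between 0.004 and 0.022 m and angle between pen's own x axis and vertical between 1.44 and 1.7 rad and x of eraser in the frame of bamboo_box between -0.038 and 0.038 m and y of eraser in the frame of bamboo_box between -0.058 and 0.058 m and z of eraser in the frame of bamboo_box between 0.004 and 0.036 m and x of sharpener in the frame of bamboo_box between -0.038 and 0.038 m and y of sharpener in the frame of bamboo_box between -0.058 and 0.058 m and z of sharpener in the frame of bamboo_box between 0.004 and 0.036 m and horizontal distance between glue_stick and tumbler below 0.032 m and z of glue_stick in the frame of tumbler between 0.004 and 0.025 m and angle between glue_stick's own z axis and vertical below 0.6 rad and angle between tumbler's own z axis and vertical below 0.1 rad and linear speed of each of highlighter, pen, eraser, sharpener, glue_stick, tumbler below 0.02 m/s and distance of each of hole_punch, bell from where it was at the start of the episode below 0.03 m); the robot touches nothing.
It fails at once if the tumbler is knocked over (angle between tumbler's own z axis and vertical above 0.7 rad).
It fails at once if the hole punch is shoved away (distance of hole_punch from where it was at the start of the episode above 0.03 m).
It fails at once if the bell is shoved away (distance of bell from where it was at the start of the episode above 0.03 m).
It also fails if it takes over 134 s, if anything falls off the work surface, if the arm or the gripper's body presses on something with over 40 N, if the wrist force passes 120 N, or if a joint passes its speed limit or range.

### The arm

A 6-joint arm with a two-finger parallel gripper is mounted at the origin on the work surface. World frame = base frame: x ahead of the robot, y to its left, z up, the work surface at z = 0. Lengths are in mm, angles in rad, forces in N, time in s.
With the tool pointing down it reaches from about 300 to 1000 mm from the base axis. Payload 5.1 kg.
Tool frame: the origin (TCP) lies at the very end of the fingers, on their centre line; the grasp point (between the pads) lies 19 mm behind it; z points along the fingers, y is the line along which they close (so a half turn about z gives the same grasp; the last joint's range is limited). The gripper opens to 95 mm and grips with 3 to 60 N. Pads are 20 mm wide; open, the fingers measure 119 mm over their backs; the gripper's body (75 mm by 180 mm) begins 59 mm behind the grasp point.
Start: joints at [1.187, 0.124, 1.65, -0, 1.367, -0.083], TCP at [192.606, 620.796, 214.656] pointing down, gripper open.
Joint ranges: [-2.61, 2.61], [-1.02, 2.33], [0.03, 2.71], [-1.35, 4.49], [0.32, 2.68], [-2.91, 2.91]. Speed limits (rad/s): [2.57, 2.57, 3.14, 3.14, 3.14, 3.14].

### API

Orientations are given as a unit quaternion [w, x, y, z].
In Python, from rig import ctrl gives the robot as it stands.
- The arm moves only by the shell command python3 -m crank 'ROWS' [FORCE]. ROWS is JSON, a list of rows, each an object with "xyz": the shift along the tool's x, y, z in m, a list of three; "dr": the turn, a rotation vector about the tool's x, y, z in degrees, a list of three; "jaw": the closure, from -1 (fully open) to 1 (shut). A call has 1 to 5 rows; each row shifts and turns the commanded pose from where the row before left it, along the tool's axes as they then stand; what a row does not reach is not made up. A row lasts 1/8 s, in which the tool goes at most 62.5 mm and 10.7 degrees, less where a joint would pass 70% of its speed; a pose out of reach is approached as far as the arm can. A call is refused whole if a number of a shift passes 0.0625 or a number of a turn 10.7, either way. A call with a gripper value outside its range is refused whole. The fingers move at their own pace and stop on an object; FORCE is the grip in N (left out, the last holds). Time passes only in rows, so rows that do not move let the fingers close. It gives the time, the measured TCP pose, the force, the opening and the grip force at its end, in the units of the state.
- ctrl.observe(): the state, without advancing time (a new reading comes with each control period).
- ctrl.get_image(name): name is "side" or "top" or "wrist"; returns (picture, depth): 480x640x3 uint8, red, green, blue; 480x640 float32, mm along the optical axis (not along the pixel's ray), 0 where there is no reading.
- ctrl.camera_model(name): a dict with "camera_matrix" (3x3 intrinsics, pixels), "dist_coeffs" ([k1, k2, p1, p2, k3] as OpenCV has them; the pictures are not rectified), "world_from_camera" (4x4, takes a point from camera to world coordinates); the wrist camera has in their place "tool_from_camera" (4x4, takes a point from camera to tool coordinates, whose origin is the TCP and whose axes are the flange's). Camera axes: x right, y down, z forward; pixel columns grow to the right and rows downward; lengths in mm; the calibration is good to about 2 mm. A picture is of the moment at which its call begins: read the wrist's pose just before it. camera_model takes no time and is no camera call.
- ctrl.job_done(): hands the job in; it is judged then, once.
Trained networks look in the newest picture that a camera, given by its name, has taken for a name from the list of things; names that differ only in an ending like _2 or _b are one class to them, and where a whole thing is asked for, a point or a joint stands for the part that bears it (a point fixed in the world has none). Each returns a list of dicts, best first, with "conf" (0 to 1); they miss things now and then, are a little off and sometimes report something else, mostly with a low value. They report only what shows in the picture. A call takes as long as a camera call. They do not tell look-alikes from the thing itself.
- ctrl.find_in(camera, label): "pixel" ([row, column] in pixels, amid what is visible of it).
The state is a dict: "time_s": time; "joint_pos": joint angles; "joint_vel": joint speeds; "tau": joint torques, N m; "tcp_pos": TCP position; "tool_rot": TCP orientation; "ft_force": force on the tool from outside, world axes, zero at the start; "moment": the same for the moment, N m; "grip_width": opening from 0.0 (shut) to 1.0 (fully open); "grip_force": force on a finger pad.
Only numpy, scipy, OpenCV 4.12 (cv2) and the standard library are available. Lean on these libraries where they do the work, as an engineer would, in place of code of your own. Each camera call takes 0.05 s, during which the arm holds its last target. There are 200 camera calls.

## Working session

There is one attempt and no reset: what is moved stays moved. The work goes in short steps, Python scripts to look and compute and a shell command to move; the robot and the scene stay as the last step left them, time stands still between calls to the robot, and variables do not carry over. Pictures are saved under pics/ and viewed, at most 14 in all, crops included, and the job is handed in when it is done.

```bash
mkdir -p pics; cat > h.py <<'E'
import numpy as np,cv2
from rig import ctrl
from scipy.spatial.transform import Rotation as R
def T(cam):
    m=ctrl.camera_model(cam)
    if 'world_from_camera' in m: return m,np.array(m['world_from_camera'])
    s=ctrl.observe();q=s['tool_rot'];W=np.eye(4);W[:3,:3]=R.from_quat([q[1],q[2],q[3],q[0]]).as_matrix();W[:3,3]=s['tcp_pos']
    return m,W@np.array(m['tool_from_camera'])
def cloud(cam,d,m,W):
    h,w=d.shape;v,u=np.mgrid[:h,:w].astype(np.float32)
    p=cv2.undistortPoints(np.stack([u.ravel(),v.ravel()],1)[:,None],np.array(m['camera_matrix']),np.array(m['dist_coeffs']))[:,0]
    P=np.c_[p,np.ones(len(p))]*d.ravel()[:,None]
    return (P@W[:3,:3].T+W[:3,3]).reshape(h,w,3)
def snap(cam,f=None):
    m,W=T(cam);im,d=ctrl.get_image(cam)
    if f: cv2.imwrite(f,im[:,:,::-1])
    return im,d,cloud(cam,d,m,W)
E
python3 - <<'E'
from h import *
for c in('top','side'):
    im,d,P=snap(c,f'pics/{c}0.png'); np.save(c+'0.npy',P)
    for l in 'highlighter pen eraser sharpener glue_stick pencil_tray bamboo_box tumbler hole_punch bell'.split():
        for r in ctrl.find_in(c,l)[:4]:
            y,x=map(int,r['pixel']);print(c,l,y,x,round(r['conf'],2),P[y,x].round())
s=ctrl.observe();print(s)
E
```

```text
top pen 275 327 0.64 [474.  -2.  11.]
top eraser 286 238 0.82 [451. 176.  12.]
top sharpener 327 480 0.69 [ 374. -301.   16.]
top glue_stick 341 171 0.89 [346. 277. 101.]
top pencil_tray 238 498 0.69 [ 551. -348.    6.]
top bamboo_box 169 236 0.79 [682. 182.  44.]
top tumbler 129 460 0.89 [ 781. -278.    9.]
top tumbler 121 310 0.87 [798.  36.   8.]
top tumbler 174 331 0.85 [682.  -8.   8.]
top hole_punch 228 145 0.9 [560. 357.  53.]
top bell 189 417 0.56 [ 641. -177.   48.]
top bell 170 236 0.39 [682. 182.  39.]
side highlighter 337 306 0.76 [ 438. -165.   15.]
side highlighter 432 306 0.5 [ 368. -305.   19.]
side highlighter 164 334 0.44 [677. 176.  41.]
side pen 266 282 0.57 [466.  -3.   6.]
side pen 336 300 0.37 [ 430. -158.   15.]
side eraser 208 239 0.67 [447. 173.  14.]
side sharpener 433 304 0.83 [ 365. -304.   19.]
side sharpener 164 334 0.25 [677. 176.  41.]
side glue_stick 177 171 0.67 [342. 280.  61.]
side pencil_tray 408 422 0.82 [ 543. -352.    6.]
side pencil_tray 172 169 0.75 [341. 282.  74.]
side bamboo_box 163 336 0.86 [681. 174.  43.]
side tumbler 218 370 0.88 [636
[... 168 characters left out ...]
pos': array([ 1.18736522e+00,  1.23803574e-01,  1.65029746e+00,  3.39442929e-05,
        1.36748976e+00, -8.26073089e-02]), 'joint_vel': array([-7.59757303e-04,  1.89103404e-05,  6.59509513e-04, -1.19606834e-03,
        2.68628585e-04,  1.03275479e-03]), 'tau': array([-7.13648169e-04, -4.17599845e+01, -3.60223353e+01,  7.75365089e-02,
        4.27599507e-02,  2.82881490e-05]), 'tcp_pos': array([192.61999562, 620.79664871, 214.65540125]), 'tool_rot': array([-1.59580492e-05,  1.49848781e-01,  9.88708927e-01,  4.74559726e-06]), 'ft_force': array([ 0.08362136, -0.57766717, -0.31844833]), 'moment': array([ 0.03577927, -0.00952478, -0.00242268]), 'grip_force': 0.0, 'grip_width': 0.999414870074199}
```

View pics/top0.png

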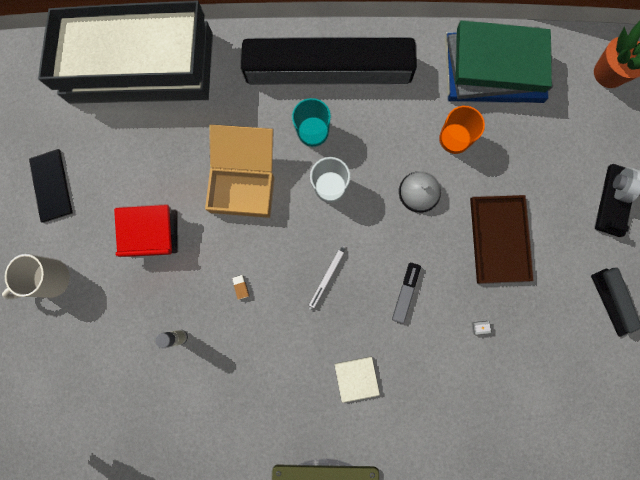

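View pics/side0.png

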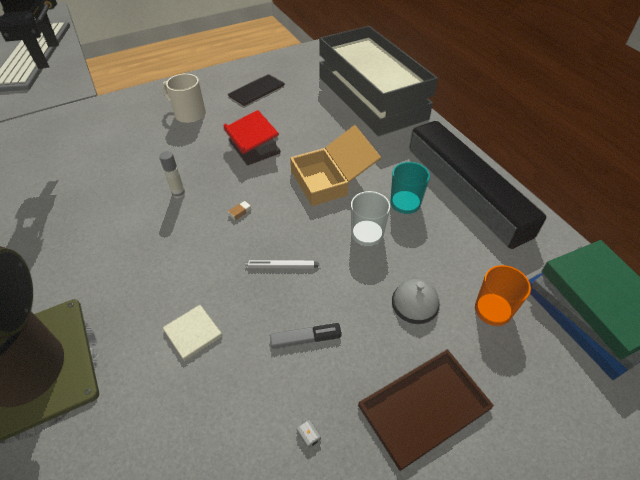

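The top picture shows the highlighter at (293,407), pen (278,327), eraser (287,240), sharpener (328,482) and glue stick (340,172). The tray is at (239,502) and the box at (192,240). Tumbler candidates are clear (178,330), turquoise (121,312) and orange (130,462); the frosted clear one at (178,330) fits the description. Other look-alikes are the black case (300,615), which could pass for a highlighter, the black phone (185,50) and the mug (277,25). I'll check the choice in one close crop and measure poses.

```bash
python3 - <<'E'
from h import *
im=cv2.imread('pics/top0.png');cv2.imwrite('pics/crop.png',cv2.resize(im[90:350,220:520],None,fx=2.3,fy=2.3,interpolation=cv2.INTER_CUBIC))
for c in('top','side'):
    P=np.load(c+'0.npy');P=P[np.isfinite(P).all(2)]
    # name, centre, radius, zmin,zmax
    for n,x,y,r,a,b in [('hl',428,-165,85,9,25),('pen',470,-3,90,6,25),('eraser',450,174,40,7,25),('sharp',370,-304,35,8,30),('glue',345,280,40,95,130),('tray',551,-352,125,12,30),('box',620,176,60,34,48),('tumbler',668,-10,60,78,95),('bell',640,-180,60,10,90),('punch',560,345,90,10,90)]:
        q=P[(np.hypot(P[:,0]-x,P[:,1]-y)<r)&(P[:,2]>a)&(P[:,2]<b)]
        if len(q)<5: print(c,n,len(q));continue
        (cx,cy),(w,h),an=cv2.minAreaRect(q[:,:2].astype(np.float32))
        if w<h: w,h,an=h,w,an+90
        print(c,n,len(q),'c',round(cx),round(cy),'size',round(w),round(h),'long-axis deg',round((an+90)%180-90,1),'z med/max',np.median(q[:,2]).round(),q[:,2].max().round())
E
```

```text
top hl 748 c 441 -159 size 120 25 long-axis deg -17.5 z med/max 14.0 19.0
top pen 408 c 470 0 size 143 12 long-axis deg -28.0 z med/max 11.0 17.0
top eraser 270 c 449 172 size 46 24 long-axis deg 17.9 z med/max 12.0 16.0
top sharp 223 c 373 -306 size 34 24 long-axis deg -84.4 z med/max 16.0 22.0
top glue 205 c 348 290 size 26 26 long-axis deg -43.8 z med/max 108.0 112.0
top tray 778 c 549 -353 size 175 112 long-axis deg 2.5 z med/max 15.0 20.0
top box 203 c 638 174 size 118 82 long-axis deg 85.6 z med/max 39.0 43.0
top tumbler 275 c 657 -6 size 75 74 long-axis deg -49.4 z med/max 84.0 88.0
top bell 1205 c 645 -188 size 78 78 long-axis deg -73.9 z med/max 37.0 64.0
top punch 2941 c 556 363 size 113 98 long-axis deg -86.4 z med/max 54.0 65.0
side hl 981 c 439 -158 size 120 26 long-axis deg -17.4 z med/max 15.0 20.0
side pen 493 c 468 0 size 142 15 long-axis deg -27.1 z med/max 12.0 16.0
side eraser 211 c 448 174 size 48 26 long-axis deg 19.0 z med/max 14.0 18.0
side sharp 388 c 371 -306 size 32 24 long-axis deg -83.2 z med/max 17.0 21.0
side glue 174 c 346 291 size 29 27 long-axis deg -74.1 z med/max 109.0 113.0
side tray 1459 c 549 -351 size 177 112 long-axis deg 2.4 z med/max 17.0 20.0
side box 195 c 637 174 size 119 85 long-axis deg 85.7 z med/max 40.0 43.0
side tumbler 351 c 655 -5 size 76 74 long-axis deg 66.1 z med/max 84.0 88.0
side bell 1474 c 640 -193 size 81 69 long-axis deg -46.2 z med/max 37.0 64.0
side punch 1807 c 553 364 size 116 98 long-axis deg -86.2 z med/max 52.0 66.0
```

View pics/crop.png

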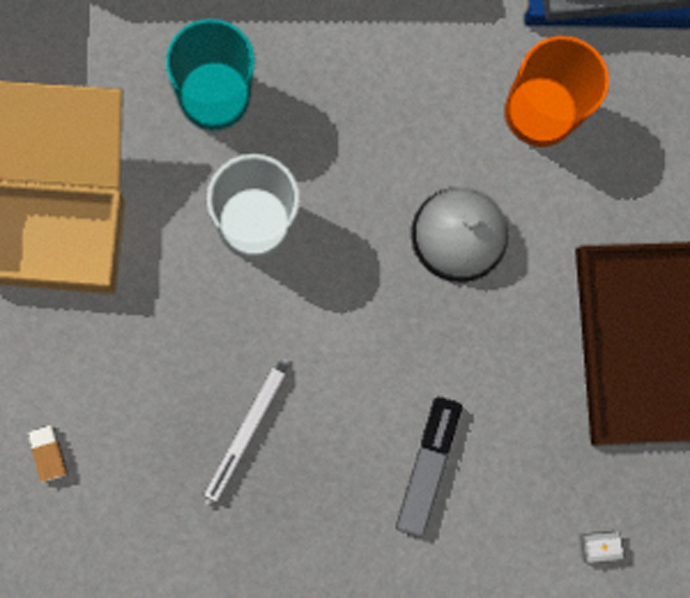

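The crop confirms it: the clear frosted tumbler stands between the box and the bell, with turquoise and orange as look-alikes. Poses agree between cameras to about 3 mm and the sizes match. I'll take the glue stick first.

```bash
cat > go.py <<'E'
# go.py x y [closing-angle deg] : turn first, then shift, in tool axes
import sys;from h import *
s=ctrl.observe();q=s['tool_rot'];M=R.from_quat([q[1],q[2],q[3],q[0]]).as_matrix();p=np.array(s['tcp_pos'])
yaw=np.degrees(np.arctan2(M[1,1],M[0,1]))
print('t',round(s['time_s'],2),'tcp',p.round(1),'yaw',yaw.round(1),'zaxis',M[:,2].round(3),'F',s['ft_force'].round(1),'w',round(s['grip_width']*95,1),'gf',round(s['grip_force'],1),'j',np.round(s['joint_pos'],2))
if len(sys.argv)>2:
    x,y=map(float,sys.argv[1:3]);d=np.array([x,y])-p[:2]
    t=0 if len(sys.argv)<4 else (float(sys.argv[3])-yaw+90)%180-90
    a=R.from_euler('z',t,degrees=True).as_matrix()@M
    v=a.T@[d[0],d[1],0]
    print('turn about tool z',round(-t,1),'rows',round(abs(t)/10.7,1),'then tool shift mm',v.round(1),'max rows',round(abs(v).max()/62.5,1))
E
python3 go.py 347 290.5
```

```text
t 1.1 tcp [192.6 620.8 214.7] yaw 72.8 zaxis [-0.  0. -1.] F [ 0.1 -0.6 -0.3] w 94.9 gf 0.0 j [ 1.19  0.12  1.65  0.    1.37 -0.08]
turn about tool z 0 rows 0.0 then tool shift mm [-245.3 -269.7   -0. ] max rows 4.3
```

```bash
python3 -m crank '[{"xyz":[-0.03,-0.034,0],"dr":[0,0,0],"jaw":-1},{"xyz":[-0.035,-0.038,0],"dr":[0,0,0],"jaw":-1},{"xyz":[-0.035,-0.038,0],"dr":[0,0,0],"jaw":-1},{"xyz":[-0.035,-0.038,0],"dr":[0,0,0],"jaw":-1},{"xyz":[-0.035,-0.038,0],"dr":[0,0,0],"jaw":-1}]'
python3 -m crank '[{"xyz":[-0.035,-0.038,0],"dr":[0,0,0],"jaw":-1},{"xyz":[-0.025,-0.028,0],"dr":[0,0,0],"jaw":-1},{"xyz":[-0.015,-0.0177,0],"dr":[0,0,0],"jaw":-1},{"xyz":[0,0,0],"dr":[0,0,0],"jaw":-1},{"xyz":[0,0,0],"dr":[0,0,0],"jaw":-1}]'
python3 go.py 347 290.5
python3 - <<'E'
from h import *
im,d,P=snap('wrist','pics/w1.png')
q=P[(np.hypot(P[...,0]-347,P[...,1]-290)<45)&(P[...,2]>95)&(P[...,2]<130)]
print(len(q),cv2.minAreaRect(q[:,:2].astype(np.float32)) if len(q)>5 else '',q[:,2].max() if len(q) else '')
E
```

```text
time_s: 1.72
tcp_pos: [300.3, 391.3, 214.9]
tool_rot: [0.0, 0.15, 0.989, 0.0]
ft_force: [1.2, 0.1, 1.7]
grip_width: 1.002
grip_force: 0.0
time_s: 2.35
tcp_pos: [346.6, 291.1, 214.8]
tool_rot: [0.0, 0.15, 0.989, 0.0]
ft_force: [0.1, -0.3, 0.2]
grip_width: 0.999
grip_force: 0.0
t 2.35 tcp [346.6 291.1 214.8] yaw 72.8 zaxis [ 0.     0.001 -1.   ] F [ 0.1 -0.3  0.2] w 94.9 gf 0.0 j [ 0.58 -0.33  2.07  0.    1.4  -0.69]
turn about tool z 0 rows 0.0 then tool shift mm [-0.6 -0.4 -0. ] max rows 0.0
1275 ((346.4599914550781, 291.8929138183594), (26.848108291625977, 27.16538429260254), 74.42423248291016) 110.77916862619355
```

```bash
python3 -m crank '[{"xyz":[0,0.0008,0.035],"dr":[0,0,0],"jaw":-1},{"xyz":[0,0,0.04],"dr":[0,0,0],"jaw":-1},{"xyz":[0,0,0.034],"dr":[0,0,0],"jaw":-1},{"xyz":[0,0,0.02],"dr":[0,0,0],"jaw":-1},{"xyz":[0,0,0],"dr":[0,0,0],"jaw":-1}]'
python3 -m crank '[{"xyz":[0,0,0],"dr":[0,0,0],"jaw":1},{"xyz":[0,0,0],"dr":[0,0,0],"jaw":1},{"xyz":[0,0,0],"dr":[0,0,0],"jaw":1},{"xyz":[0,0,0],"dr":[0,0,0],"jaw":1},{"xyz":[0,0,0],"dr":[0,0,0],"jaw":1}]' 20
python3 go.py 656 -5.5
```

```text
time_s: 3.02
tcp_pos: [345.2, 291.3, 83.7]
tool_rot: [-0.002, 0.149, 0.989, -0.001]
ft_force: [0.2, 0.1, 0.5]
grip_width: 1.0
grip_force: 0.0
time_s: 3.65
tcp_pos: [347.1, 291.4, 85.9]
tool_rot: [0.0, 0.15, 0.989, 0.0]
ft_force: [0.7, -0.0, -0.1]
grip_width: 0.532
grip_force: 0.0
t 3.65 tcp [347.1 291.4  85.9] yaw 72.8 zaxis [ 0.  0. -1.] F [ 0.7 -0.  -0.1] w 50.5 gf 0.0 j [ 0.58 -0.21  2.2   0.    1.15 -0.69]
turn about tool z 0 rows 0.0 then tool shift mm [-383.1 -192.     0. ] max rows 6.1
```

```bash
python3 -m crank '[{"xyz":[0,0,0],"dr":[0,0,0],"jaw":1},{"xyz":[0,0,0],"dr":[0,0,0],"jaw":1},{"xyz":[0,0,0],"dr":[0,0,0],"jaw":1},{"xyz":[0,0,0],"dr":[0,0,0],"jaw":1},{"xyz":[0,0,0],"dr":[0,0,0],"jaw":1}]' 20
python3 -m crank '[{"xyz":[0,0,-0.02],"dr":[0,0,0],"jaw":1},{"xyz":[0,0,-0.035],"dr":[0,0,0],"jaw":1},{"xyz":[0,0,-0.045],"dr":[0,0,0],"jaw":1},{"xyz":[0,0,-0.04],"dr":[0,0,0],"jaw":1},{"xyz":[0,0,-0.025],"dr":[0,0,0],"jaw":1}]'
python3 -m crank '[{"xyz":[-0.02,-0.01,0],"dr":[0,0,0],"jaw":1},{"xyz":[-0.035,-0.0175,0],"dr":[0,0,0],"jaw":1},{"xyz":[-0.04,-0.02,0],"dr":[0,0,0],"jaw":1},{"xyz":[-0.04,-0.02,0],"dr":[0,0,0],"jaw":1},{"xyz":[-0.04,-0.02,0],"dr":[0,0,0],"jaw":1}]'
python3 -m crank '[{"xyz":[-0.04,-0.02,0],"dr":[0,0,0],"jaw":1},{"xyz":[-0.04,-0.02,0],"dr":[0,0,0],"jaw":1},{"xyz":[-0.04,-0.02,0],"dr":[0,0,0],"jaw":1},{"xyz":[-0.035,-0.0175,0],"dr":[0,0,0],"jaw":1},{"xyz":[-0.02,-0.01,0],"dr":[0,0,0],"jaw":1}]'
python3 go.py 656 -5.5
```

```text
time_s: 4.28
tcp_pos: [346.9, 291.4, 85.6]
tool_rot: [-0.0, 0.15, 0.989, -0.0]
ft_force: [-0.1, 0.2, -1.9]
grip_width: 0.289
grip_force: 20.0
time_s: 4.9
tcp_pos: [347.4, 291.7, 253.2]
tool_rot: [0.001, 0.15, 0.989, 0.001]
ft_force: [0.3, 0.2, -1.3]
grip_width: 0.29
grip_force: 20.0
time_s: 5.52
tcp_pos: [489.0, 154.8, 250.5]
tool_rot: [-0.0, 0.15, 0.989, 0.0]
ft_force: [0.2, -0.5, 0.0]
grip_width: 0.294
grip_force: 20.0
time_s: 6.15
tcp_pos: [630.2, 19.3, 250.0]
tool_rot: [-0.001, 0.15, 0.989, 0.0]
ft_force: [-0.4, 0.2, -0.5]
grip_width: 0.288
grip_force: 20.0
t 6.15 tcp [630.2  19.3 250. ] yaw 72.7 zaxis [-0.001  0.    -1.   ] F [-0.4  0.2 -0.5] w 27.4 gf 20.0 j [-0.05  0.06  1.66  0.    1.42 -1.32]
turn about tool z 0 rows 0.0 then tool shift mm [-32. -16.  -0.] max rows 0.5
```

```bash
python3 -m crank '[{"xyz":[-0.02,-0.01,0],"dr":[0,0,0],"jaw":1},{"xyz":[-0.012,-0.006,0],"dr":[0,0,0],"jaw":1},{"xyz":[0,0,0],"dr":[0,0,0],"jaw":1},{"xyz":[0,0,0],"dr":[0,0,0],"jaw":1}]'
python3 go.py 656 -5.5
python3 - <<'E'
from h import *
im,d,P=snap('side','pics/s1.png')
r=np.hypot(P[...,0]-656,P[...,1]+5.5)
for a,b in((75,95),(155,175),(175,195),(195,215),(215,235)):
    q=P[(r<50)&(P[...,2]>a)&(P[...,2]<b)]
    print(a,len(q),np.c_[q.min(0),q.max(0),q.mean(0)].round().tolist() if len(q) else '')
cv2.imwrite('pics/s1c.png',cv2.resize(im[60:270,270:480,::-1],None,fx=2.5,fy=2.5))
E
```

```text
time_s: 6.65
tcp_pos: [654.8, -3.6, 250.7]
tool_rot: [-0.0, 0.15, 0.989, 0.0]
ft_force: [0.1, 0.6, 0.2]
grip_width: 0.291
grip_force: 20.0
t 6.65 tcp [654.8  -3.6 250.7] yaw 72.8 zaxis [-0.  0. -1.] F [0.1 0.6 0.2] w 27.6 gf 20.0 j [-0.09  0.12  1.6   0.    1.43 -1.36]
turn about tool z 0 rows 0.0 then tool shift mm [-1.7 -1.5 -0. ] max rows 0.0
75 423 [[617.0, 693.0, 655.0], [-44.0, 34.0, -5.0], [75.0, 89.0, 82.0]]
155 52 [[640.0, 664.0, 648.0], [-17.0, 2.0, -11.0], [166.0, 175.0, 171.0]]
175 149 [[640.0, 665.0, 648.0], [-18.0, 8.0, -11.0], [175.0, 195.0, 184.0]]
195 153 [[639.0, 665.0, 648.0], [-18.0, 5.0, -11.0], [195.0, 215.0, 205.0]]
215 161 [[640.0, 666.0, 648.0], [-18.0, 5.0, -11.0], [215.0, 235.0, 225.0]]
```

View pics/s1c.png

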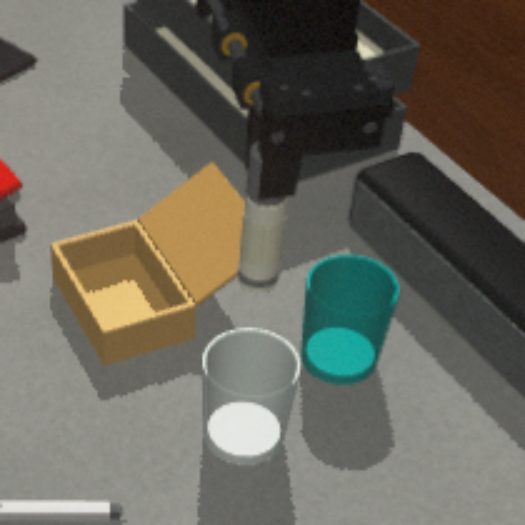

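The glue stick hangs upright over the clear tumbler (crop (400,250)), foot at z≈165. I'll lower and release.

```bash
python3 -m crank '[{"xyz":[-0.0017,-0.0015,0.02],"dr":[0,0,0],"jaw":1},{"xyz":[0,0,0.035],"dr":[0,0,0],"jaw":1},{"xyz":[0,0,0.035],"dr":[0,0,0],"jaw":1},{"xyz":[0,0,0.03],"dr":[0,0,0],"jaw":1},{"xyz":[0,0,0.02],"dr":[0,0,0],"jaw":1}]'
python3 -m crank '[{"xyz":[0,0,0.01],"dr":[0,0,0],"jaw":1},{"xyz":[0,0,0.005],"dr":[0,0,0],"jaw":1},{"xyz":[0,0,0],"dr":[0,0,0],"jaw":1},{"xyz":[0,0,0],"dr":[0,0,0],"jaw":1}]'
python3 go.py
```

```text
time_s: 7.32
tcp_pos: [654.6, -5.8, 107.3]
tool_rot: [-0.002, 0.15, 0.989, -0.0]
ft_force: [0.3, -0.4, -0.3]
grip_width: 0.288
grip_force: 20.0
time_s: 7.82
tcp_pos: [657.2, -6.2, 97.0]
tool_rot: [0.001, 0.15, 0.989, 0.0]
ft_force: [-0.6, 0.6, -0.6]
grip_width: 0.293
grip_force: 20.0
t 7.83 tcp [657.2  -6.2  97. ] yaw 72.8 zaxis [ 0.002 -0.    -1.   ] F [-0.6  0.6 -0.6] w 27.9 gf 20.0 j [-0.09  0.23  1.73 -0.    1.18 -1.36]
```

Next stop after this is the eraser; the travel comes out of the same reading.

```bash
python3 -m crank '[{"xyz":[0,0,0.0018],"dr":[0,0,0],"jaw":1},{"xyz":[0,0,0],"dr":[0,0,0],"jaw":1},{"xyz":[0,0,0],"dr":[0,0,0],"jaw":-0.1},{"xyz":[0,0,0],"dr":[0,0,0],"jaw":-0.1},{"xyz":[0,0,0],"dr":[0,0,0],"jaw":-0.1}]'
python3 -m crank '[{"xyz":[0,0,0],"dr":[0,0,0],"jaw":-0.1},{"xyz":[0,0,-0.02],"dr":[0,0,0],"jaw":-0.1},{"xyz":[0,0,-0.035],"dr":[0,0,0],"jaw":-0.1},{"xyz":[0,0,-0.04],"dr":[0,0,0],"jaw":-0.1},{"xyz":[0,0,-0.025],"dr":[0,0,0],"jaw":-0.1}]'
python3 go.py 449 173 108
python3 - <<'E'
from h import *
im,d,P=snap('side')
r=np.hypot(P[...,0]-656,P[...,1]+5.5)
for a,b in((92,106),(110,130)):
    q=P[(r<60)&(P[...,2]>a)&(P[...,2]<b)]
    print(a,len(q),np.c_[q.min(0),q.max(0),q.mean(0)].round().tolist() if len(q) else '')
E
```

```text
time_s: 8.45
tcp_pos: [656.5, -6.2, 94.0]
tool_rot: [0.0, 0.15, 0.989, -0.0]
ft_force: [-0.7, 0.2, 0.9]
grip_width: 0.528
grip_force: 0.0
time_s: 9.07
tcp_pos: [657.5, -6.2, 218.6]
tool_rot: [0.003, 0.15, 0.989, 0.0]
ft_force: [0.2, -0.2, 0.3]
grip_width: 0.551
grip_force: 0.0
t 9.07 tcp [657.5  -6.2 218.6] yaw 72.8 zaxis [ 0.005 -0.    -1.   ] F [ 0.2 -0.2  0.3] w 52.3 gf 0.0 j [-0.09  0.13  1.63 -0.    1.37 -1.36]
turn about tool z -35.2 rows 3.3 then tool shift mm [142.9 234.9  -0.5] max rows 3.8
92 79 [[642.0, 666.0, 650.0], [-20.0, 1.0, -13.0], [93.0, 106.0, 99.0]]
110 167 [[642.0, 669.0, 654.0], [-20.0, 8.0, -8.0], [110.0, 121.0, 117.0]]
```

The glue stick stands in the tumbler, top at z≈118. Now the eraser.

```bash
python3 -m crank '[{"xyz":[0,0,0],"dr":[0,0,-8.8],"jaw":-0.1},{"xyz":[0,0,0],"dr":[0,0,-8.8],"jaw":-0.1},{"xyz":[0,0,0],"dr":[0,0,-8.8],"jaw":-0.1},{"xyz":[0,0,0],"dr":[0,0,-8.8],"jaw":-0.1},{"xyz":[0.0119,0.0199,0],"dr":[0,0,0],"jaw":-0.1}]'
python3 -m crank '[{"xyz":[0.023,0.038,0],"dr":[0,0,0],"jaw":-0.1},{"xyz":[0.025,0.041,0],"dr":[0,0,0],"jaw":-0.1},{"xyz":[0.025,0.041,0],"dr":[0,0,0],"jaw":-0.1},{"xyz":[0.025,0.041,0],"dr":[0,0,0],"jaw":-0.1},{"xyz":[0.021,0.034,0],"dr":[0,0,0],"jaw":-0.1}]'
python3 -m crank '[{"xyz":[0.012,0.02,0],"dr":[0,0,0],"jaw":-0.1},{"xyz":[0,0,0.03],"dr":[0,0,0],"jaw":-0.1},{"xyz":[0,0,0.03],"dr":[0,0,0],"jaw":-0.1},{"xyz":[0,0,0],"dr":[0,0,0],"jaw":-0.1},{"xyz":[0,0,0],"dr":[0,0,0],"jaw":-0.1}]'
python3 - <<'E'
from h import *
im,d,P=snap('wrist','pics/w2.png')
q=P[(np.hypot(P[...,0]-449,P[...,1]-173)<40)&(P[...,2]>7)&(P[...,2]<25)]
print(len(q),cv2.minAreaRect(q[:,:2].astype(np.float32)),np.median(q[:,2]))
E
python3 go.py 449 173 108
```

```text
time_s: 9.75
tcp_pos: [639.3, 8.5, 214.3]
tool_rot: [0.0, -0.156, 0.988, -0.0]
ft_force: [0.9, 0.5, -1.0]
grip_width: 0.549
grip_force: 0.0
time_s: 10.38
tcp_pos: [464.2, 158.8, 214.4]
tool_rot: [0.001, -0.156, 0.988, 0.0]
ft_force: [1.4, 0.1, 0.2]
grip_width: 0.549
grip_force: 0.0
time_s: 11.0
tcp_pos: [448.7, 173.3, 155.3]
tool_rot: [0.001, -0.156, 0.988, 0.0]
ft_force: [-0.4, 0.4, -0.3]
grip_width: 0.552
grip_force: 0.0
1609 ((447.2555236816406, 173.0027618408203), (45.79405212402344, 22.54762840270996), 17.493715286254883) 11.64484538832096
t 11.05 tcp [449.  173.4 155.7] yaw 108.0 zaxis [ 0.003  0.001 -1.   ] F [ 0.  -0.1 -0.4] w 52.2 gf 0.0 j [ 0.26 -0.22  2.08 -0.    1.28 -1.63]
turn about tool z -0.0 rows 0.0 then tool shift mm [ 0.2 -0.4 -0. ] max rows 0.0
```

```bash
python3 -m crank '[{"xyz":[0,0,0.03],"dr":[0,0,0],"jaw":-0.1},{"xyz":[0,0,0.04],"dr":[0,0,0],"jaw":-0.1},{"xyz":[0,0,0.04],"dr":[0,0,0],"jaw":-0.1},{"xyz":[0,0,0.025],"dr":[0,0,0],"jaw":-0.1},{"xyz":[0,0,0.01],"dr":[0,0,0],"jaw":-0.1}]'
python3 -m crank '[{"xyz":[0,0,0.005],"dr":[0,0,0],"jaw":-0.1},{"xyz":[0,0,0.002],"dr":[0,0,0],"jaw":0},{"xyz":[0,0,0],"dr":[0,0,0],"jaw":1},{"xyz":[0,0,0],"dr":[0,0,0],"jaw":1},{"xyz":[0,0,0],"dr":[0,0,0],"jaw":1}]' 15
python3 -m crank '[{"xyz":[0,0,0],"dr":[0,0,0],"jaw":1},{"xyz":[0,0,0],"dr":[0,0,0],"jaw":1},{"xyz":[0,0,-0.02],"dr":[0,0,0],"jaw":1},{"xyz":[0,0,-0.04],"dr":[0,0,0],"jaw":1},{"xyz":[0,0,-0.04],"dr":[0,0,0],"jaw":1}]'
python3 -m crank '[{"xyz":[0,0,-0.03],"dr":[0,0,0],"jaw":1},{"xyz":[0,0,-0.02],"dr":[0,0,0],"jaw":1},{"xyz":[0,0,0],"dr":[0,0,0],"jaw":1}]'
python3 go.py 632 203 86
```

```text
time_s: 11.68
tcp_pos: [448.2, 173.2, 8.7]
tool_rot: [-0.0, -0.156, 0.988, -0.0]
ft_force: [-0.1, -0.5, -0.3]
grip_width: 0.549
grip_force: 0.0
time_s: 12.3
tcp_pos: [448.3, 173.3, 2.3]
tool_rot: [0.0, -0.156, 0.988, 0.0]
ft_force: [-0.4, 0.4, 0.1]
grip_width: 0.241
grip_force: 0.1
time_s: 12.92
tcp_pos: [447.4, 173.0, 102.3]
tool_rot: [-0.001, -0.156, 0.988, -0.0]
ft_force: [1.0, 0.9, -0.2]
grip_width: 0.23
grip_force: 15.0
time_s: 13.3
tcp_pos: [449.1, 173.5, 153.5]
tool_rot: [0.002, -0.156, 0.988, 0.0]
ft_force: [-0.1, 0.6, -0.4]
grip_width: 0.226
grip_force: 15.0
t 13.3 tcp [449.1 173.5 153.5] yaw 108.0 zaxis [ 0.004  0.001 -1.   ] F [-0.1  0.6 -0.4] w 21.5 gf 15.0 j [ 0.26 -0.22  2.08 -0.    1.27 -1.63]
turn about tool z 22.0 rows 2.1 then tool shift mm [-180.4   42.2    0.7] max rows 2.9
```

```bash
python3 -m crank '[{"xyz":[0,0,0],"dr":[0,0,7.4],"jaw":1},{"xyz":[0,0,0],"dr":[0,0,7.3],"jaw":1},{"xyz":[0,0,0],"dr":[0,0,7.3],"jaw":1},{"xyz":[-0.02,0.004,0],"dr":[0,0,0],"jaw":1},{"xyz":[-0.04,0.009,0],"dr":[0,0,0],"jaw":1}]'
python3 -m crank '[{"xyz":[-0.045,0.01,0],"dr":[0,0,0],"jaw":1},{"xyz":[-0.04,0.009,0],"dr":[0,0,0],"jaw":1},{"xyz":[-0.025,0.004,0],"dr":[0,0,0],"jaw":1},{"xyz":[-0.013,0.002,0],"dr":[0,0,0],"jaw":1},{"xyz":[0,0,0],"dr":[0,0,0],"jaw":1}]'
python3 go.py 635 198 86
python3 - <<'E'
from h import *
im,d,P=snap('top')
q=P[(np.hypot(P[...,0]-625,P[...,1]-175)<80)&(P[...,2]>34)&(P[...,2]<46)]
print(len(q),cv2.minAreaRect(q[:,:2].astype(np.float32)))
im,d,P=snap('side','pics/s2.png')
q=P[(np.hypot(P[...,0]-625,P[...,1]-175)<80)&(P[...,2]>34)&(P[...,2]<46)&(P[...,0]<690)]
print(len(q),cv2.minAreaRect(q[:,:2].astype(np.float32)),q.min(0),q.max(0))
E
```

```text
time_s: 13.92
tcp_pos: [507.8, 181.8, 149.9]
tool_rot: [-0.001, 0.035, 0.999, -0.0]
ft_force: [-0.9, 0.4, 0.4]
grip_width: 0.23
grip_force: 15.0
time_s: 14.55
tcp_pos: [632.8, 198.0, 150.4]
tool_rot: [-0.001, 0.035, 0.999, -0.0]
ft_force: [0.6, 0.4, -0.4]
grip_width: 0.229
grip_force: 15.0
t 14.55 tcp [632.8 198.  150.4] yaw 86.0 zaxis [-0.002 -0.    -1.   ] F [ 0.6  0.4 -0.4] w 21.8 gf 15.0 j [ 0.22  0.2   1.68  0.    1.27 -1.28]
turn about tool z -0.0 rows 0.0 then tool shift mm [-2.2  0.1 -0. ] max rows 0.0
348 ((644.1846923828125, 161.96551513671875), (99.64625549316406, 96.67401885986328), 85.29669189453125)
614 ((641.5997924804688, 177.01654052734375), (130.65489196777344, 93.5355453491211), 85.73310089111328) [590.38104132 109.91743867  34.03739743] [688.65612763 245.32324957  45.99598594]
```

```bash
python3 -m crank '[{"xyz":[-0.002,0,0.03],"dr":[0,0,0],"jaw":1},{"xyz":[0,0,0.04],"dr":[0,0,0],"jaw":1},{"xyz":[0,0,0.035],"dr":[0,0,0],"jaw":1},{"xyz":[0,0,0.02],"dr":[0,0,0],"jaw":1},{"xyz":[0,0,0.01],"dr":[0,0,0],"jaw":1}]'
python3 -m crank '[{"xyz":[0,0,0.004],"dr":[0,0,0],"jaw":1},{"xyz":[0,0,0],"dr":[0,0,0],"jaw":0.4},{"xyz":[0,0,0],"dr":[0,0,0],"jaw":0.4},{"xyz":[0,0,-0.02],"dr":[0,0,0],"jaw":0.4},{"xyz":[0,0,-0.04],"dr":[0,0,0],"jaw":0.4}]'
python3 -m crank '[{"xyz":[0,0,-0.04],"dr":[0,0,0],"jaw":0.4},{"xyz":[0,0,-0.04],"dr":[0,0,0],"jaw":0.2},{"xyz":[0,0,0],"dr":[0,0,0],"jaw":0.2}]'
python3 - <<'E'
from h import *
im,d,P=snap('wrist','pics/w3.png')
q=P[(np.hypot(P[...,0]-635,P[...,1]-198)<33)&(P[...,2]>12)&(P[...,2]<36)]
print(len(q),cv2.minAreaRect(q[:,:2].astype(np.float32)),np.median(q[:,2]))
E
python3 go.py 441 -158.5 72.5
```

```text
time_s: 15.28
tcp_pos: [634.4, 198.0, 16.1]
tool_rot: [-0.001, 0.035, 0.999, -0.0]
ft_force: [-0.1, -0.2, -0.5]
grip_width: 0.233
grip_force: 15.0
time_s: 15.9
tcp_pos: [634.1, 197.8, 73.0]
tool_rot: [-0.001, 0.035, 0.999, -0.0]
ft_force: [0.1, -1.6, -0.1]
grip_width: 0.3
grip_force: 0.0
time_s: 16.27
tcp_pos: [638.5, 198.9, 160.3]
tool_rot: [0.006, 0.035, 0.999, 0.001]
ft_force: [-1.4, -0.7, 0.3]
grip_width: 0.391
grip_force: 0.0
1621 ((635.1566162109375, 198.04953002929688), (22.201841354370117, 46.642791748046875), 85.38850402832031) 16.62692909167953
t 16.32 tcp [636.9 198.5 157.1] yaw 86.0 zaxis [ 0.006  0.001 -1.   ] F [-0.7 -0.  -0.7] w 37.8 gf 0.0 j [ 0.22  0.2   1.67 -0.    1.27 -1.28]
turn about tool z 13.5 rows 1.3 then tool shift mm [  79.5 -399.4   -1.2] max rows 6.4
```

Eraser lies in the box (measured 635,198, top z≈17). On to the highlighter.

```bash
python3 -m crank '[{"xyz":[0,0,0],"dr":[0,0,6.8],"jaw":0.1},{"xyz":[0,0,0],"dr":[0,0,6.7],"jaw":0.1},{"xyz":[0.005,-0.025,0],"dr":[0,0,0],"jaw":0},{"xyz":[0.009,-0.045,0],"dr":[0,0,0],"jaw":0},{"xyz":[0.011,-0.055,0],"dr":[0,0,0],"jaw":0}]'
python3 -m crank '[{"xyz":[0.011,-0.055,0],"dr":[0,0,0],"jaw":0},{"xyz":[0.011,-0.055,0],"dr":[0,0,0],"jaw":0},{"xyz":[0.011,-0.055,0],"dr":[0,0,0],"jaw":0},{"xyz":[0.011,-0.055,0],"dr":[0,0,0],"jaw":0},{"xyz":[0.0075,-0.035,0],"dr":[0,0,0],"jaw":0}]'
python3 -m crank '[{"xyz":[0.003,-0.019,0],"dr":[0,0,0],"jaw":0},{"xyz":[0,0,0],"dr":[0,0,0],"jaw":0},{"xyz":[0,0,0],"dr":[0,0,0],"jaw":0}]'
python3 - <<'E'
from h import *
im,d,P=snap('wrist','pics/w4.png')
q=P[(np.hypot(P[...,0]-441,P[...,1]+158)<85)&(P[...,2]>8)&(P[...,2]<25)]
print(len(q),cv2.minAreaRect(q[:,:2].astype(np.float32)),np.median(q[:,2]))
E
python3 go.py 440 -158.5 72.5
```

```text
time_s: 16.95
tcp_pos: [572.2, 85.7, 151.4]
tool_rot: [-0.001, 0.152, 0.988, -0.0]
ft_force: [-0.3, -0.3, 0.3]
grip_width: 0.502
grip_force: 0.0
time_s: 17.58
tcp_pos: [445.7, -142.5, 151.6]
tool_rot: [-0.001, 0.153, 0.988, 0.0]
ft_force: [-0.4, -1.2, -0.8]
grip_width: 0.501
grip_force: 0.0
time_s: 17.95
tcp_pos: [439.0, -157.7, 152.3]
tool_rot: [-0.0, 0.152, 0.988, 0.0]
ft_force: [0.1, 0.3, -0.3]
grip_width: 0.5
grip_force: 0.0
4564 ((439.20098876953125, -158.22335815429688), (24.026350021362305, 119.41960906982422), 72.52462005615234) 13.338071615109328
t 18.0 tcp [ 439.2 -157.6  152.4] yaw 72.5 zaxis [-0.001  0.001 -1.   ] F [0.1 0.3 0.5] w 47.6 gf 0.0 j [-0.46 -0.25  2.11  0.    1.28 -1.73]
turn about tool z 0.0 rows 0.0 then tool shift mm [-1.  -0.6 -0. ] max rows 0.0
```

```bash
python3 -m crank '[{"xyz":[0,-0.0005,0.03],"dr":[0,0,0],"jaw":0},{"xyz":[0,0,0.04],"dr":[0,0,0],"jaw":0},{"xyz":[0,0,0.04],"dr":[0,0,0],"jaw":0},{"xyz":[0,0,0.022],"dr":[0,0,0],"jaw":0},{"xyz":[0,0,0.01],"dr":[0,0,0],"jaw":0}]'
python3 -m crank '[{"xyz":[0,0,0.005],"dr":[0,0,0],"jaw":0},{"xyz":[0,0,0.002],"dr":[0,0,0],"jaw":0},{"xyz":[0,0,0],"dr":[0,0,0],"jaw":1},{"xyz":[0,0,0],"dr":[0,0,0],"jaw":1},{"xyz":[0,0,0],"dr":[0,0,0],"jaw":1}]' 20
python3 -m crank '[{"xyz":[0,0,0],"dr":[0,0,0],"jaw":1},{"xyz":[0,0,0],"dr":[0,0,0],"jaw":1},{"xyz":[0,0,-0.02],"dr":[0,0,0],"jaw":1},{"xyz":[0,0,-0.04],"dr":[0,0,0],"jaw":1},{"xyz":[0,0,-0.03],"dr":[0,0,0],"jaw":1}]'
python3 -m crank '[{"xyz":[0,0,-0.01],"dr":[0,0,0],"jaw":1},{"xyz":[0,0,0],"dr":[0,0,0],"jaw":1}]'
python3 go.py 548 -332 92.5
```

```text
time_s: 18.62
tcp_pos: [438.3, -157.6, 9.2]
tool_rot: [-0.001, 0.152, 0.988, 0.001]
ft_force: [0.3, -1.0, -0.4]
grip_width: 0.499
grip_force: 0.0
time_s: 19.25
tcp_pos: [439.4, -159.1, 4.4]
tool_rot: [0.0, 0.152, 0.988, -0.0]
ft_force: [0.4, 0.6, 0.7]
grip_width: 0.253
grip_force: 20.0
time_s: 19.88
tcp_pos: [439.1, -158.9, 94.9]
tool_rot: [0.0, 0.152, 0.988, -0.0]
ft_force: [0.5, -0.4, 0.2]
grip_width: 0.248
grip_force: 20.0
time_s: 20.12
tcp_pos: [439.1, -158.9, 103.7]
tool_rot: [0.0, 0.152, 0.988, -0.0]
ft_force: [-0.1, -0.1, -0.1]
grip_width: 0.25
grip_force: 20.0
t 20.12 tcp [ 439.1 -158.9  103.7] yaw 72.5 zaxis [ 0. -0. -1.] F [-0.1 -0.1 -0.1] w 23.7 gf 20.0 j [-0.46 -0.2   2.15 -0.    1.18 -1.73]
turn about tool z -20.0 rows 1.9 then tool shift mm [-1.013e+02 -1.777e+02  1.000e-01] max rows 2.8
```

```bash
python3 -m crank '[{"xyz":[0,0,0],"dr":[0,0,-10],"jaw":1},{"xyz":[0,0,0],"dr":[0,0,-10],"jaw":1},{"xyz":[-0.011,-0.02,0],"dr":[0,0,0],"jaw":1},{"xyz":[-0.02,-0.035,0],"dr":[0,0,0],"jaw":1},{"xyz":[-0.022,-0.04,0],"dr":[0,0,0],"jaw":1}]'
python3 -m crank '[{"xyz":[-0.022,-0.04,0],"dr":[0,0,0],"jaw":1},{"xyz":[-0.016,-0.027,0],"dr":[0,0,0],"jaw":1},{"xyz":[-0.0103,-0.0157,0],"dr":[0,0,0],"jaw":1},{"xyz":[0,0,0],"dr":[0,0,0],"jaw":1}]'
python3 -m crank '[{"xyz":[0,0,0.03],"dr":[0,0,0],"jaw":1},{"xyz":[0,0,0.03],"dr":[0,0,0],"jaw":1},{"xyz":[0,0,0.02],"dr":[0,0,0],"jaw":1},{"xyz":[0,0,0.008],"dr":[0,0,0],"jaw":1},{"xyz":[0,0,0],"dr":[0,0,0],"jaw":1}]'
python3 go.py 548 -332 92.5
```

```text
time_s: 20.75
tcp_pos: [495.4, -251.5, 101.3]
tool_rot: [-0.002, -0.022, 1.0, 0.001]
ft_force: [0.7, 0.5, 1.3]
grip_width: 0.252
grip_force: 20.0
time_s: 21.25
tcp_pos: [547.1, -332.1, 101.2]
tool_rot: [-0.002, -0.021, 1.0, 0.001]
ft_force: [-0.3, 1.1, 0.9]
grip_width: 0.25
grip_force: 20.0
time_s: 21.88
tcp_pos: [547.7, -331.8, 15.6]
tool_rot: [-0.0, -0.022, 1.0, 0.0]
ft_force: [1.4, -0.2, -0.6]
grip_width: 0.252
grip_force: 20.0
t 21.88 tcp [ 547.7 -331.8   15.6] yaw 92.5 zaxis [-0.001  0.    -1.   ] F [ 1.4 -0.2 -0.6] w 23.9 gf 20.0 j [-0.63  0.3   1.81  0.    1.04 -2.24]
turn about tool z -0.0 rows 0.0 then tool shift mm [-0.3 -0.2 -0. ] max rows 0.0
```

```bash
python3 -m crank '[{"xyz":[0,0,0.004],"dr":[0,0,0],"jaw":1},{"xyz":[0,0,0.0015],"dr":[0,0,0],"jaw":1},{"xyz":[0,0,0],"dr":[0,0,0],"jaw":1},{"xyz":[0,0,0],"dr":[0,0,0],"jaw":0.35},{"xyz":[0,0,0],"dr":[0,0,0],"jaw":0.35}]'
python3 -m crank '[{"xyz":[0,0,-0.02],"dr":[0,0,0],"jaw":0.35},{"xyz":[0,0,-0.04],"dr":[0,0,0],"jaw":0.35},{"xyz":[0,0,-0.04],"dr":[0,0,0],"jaw":0.35},{"xyz":[0,0,-0.04],"dr":[0,0,0],"jaw":0.35},{"xyz":[0,0,0],"dr":[0,0,0],"jaw":0.2}]'
python3 - <<'E'
from h import *
im,d,P=snap('wrist','pics/w5.png')
q=P[(np.hypot(P[...,0]-548,P[...,1]+332)<80)&(P[...,2]>13)&(P[...,2]<30)&(abs(P[...,1]+332)<17)]
print(len(q),cv2.minAreaRect(q[:,:2].astype(np.float32)),np.median(q[:,2]))
E
python3 go.py 469 0 62.3
```

```text
time_s: 22.5
tcp_pos: [548.0, -332.2, 10.7]
tool_rot: [0.0, -0.022, 1.0, -0.0]
ft_force: [-0.1, -0.4, -0.8]
grip_width: 0.32
grip_force: 0.0
time_s: 23.12
tcp_pos: [550.6, -334.0, 157.2]
tool_rot: [0.004, -0.022, 1.0, -0.003]
ft_force: [0.1, -0.6, -0.2]
grip_width: 0.373
grip_force: 0.0
4595 ((547.6869506835938, -332.6817932128906), (119.63902282714844, 24.0296573638916), 2.4409127235412598) 18.322401781140343
t 23.18 tcp [ 549.2 -333.   154.1] yaw 92.5 zaxis [ 0.005 -0.003 -1.   ] F [-0.6 -0.5 -0.7] w 36.7 gf 0.0 j [-0.63  0.15  1.73 -0.    1.26 -2.24]
turn about tool z 30.2 rows 2.8 then tool shift mm [225.8 257.5  -2. ] max rows 4.1
```

Highlighter is flat in the tray (547.7,−332.7). Now the pen.

```bash
python3 -m crank '[{"xyz":[0,0,0],"dr":[0,0,10],"jaw":0.2},{"xyz":[0,0,0],"dr":[0,0,10.2],"jaw":0.2},{"xyz":[0,0,0],"dr":[0,0,10],"jaw":0.2},{"xyz":[0.015,0.017,0],"dr":[0,0,0],"jaw":0.2},{"xyz":[0.03,0.035,0],"dr":[0,0,0],"jaw":0.2}]'
python3 -m crank '[{"xyz":[0.035,0.04,0],"dr":[0,0,0],"jaw":0.2},{"xyz":[0.035,0.04,0],"dr":[0,0,0],"jaw":0.2},{"xyz":[0.035,0.04,0],"dr":[0,0,0],"jaw":0.2},{"xyz":[0.035,0.04,0],"dr":[0,0,0],"jaw":0.2},{"xyz":[0.025,0.029,0],"dr":[0,0,0],"jaw":0.2}]'
python3 -m crank '[{"xyz":[0.015,0.0165,0],"dr":[0,0,0],"jaw":0.2},{"xyz":[0,0,0],"dr":[0,0,0],"jaw":0.2},{"xyz":[0,0,0],"dr":[0,0,0],"jaw":0.2}]'
python3 - <<'E'
from h import *
im,d,P=snap('wrist','pics/w6.png')
q=P[(np.hypot(P[...,0]-469,P[...,1])<90)&(P[...,2]>7)&(P[...,2]<25)]
print(len(q),cv2.minAreaRect(q[:,:2].astype(np.float32)),np.median(q[:,2]))
E
python3 go.py 469 0 62.3
```

```text
time_s: 23.8
tcp_pos: [531.3, -263.9, 149.2]
tool_rot: [-0.001, 0.239, 0.971, 0.0]
ft_force: [-0.1, 0.4, 0.0]
grip_width: 0.398
grip_force: 0.0
time_s: 24.42
tcp_pos: [471.9, -18.1, 149.3]
tool_rot: [-0.001, 0.237, 0.971, 0.0]
ft_force: [1.1, 0.6, -0.2]
grip_width: 0.397
grip_force: 0.0
time_s: 24.8
tcp_pos: [468.1, 0.5, 150.0]
tool_rot: [-0.0, 0.239, 0.971, -0.0]
ft_force: [-0.4, 0.7, 0.5]
grip_width: 0.397
grip_force: 0.0
2451 ((466.5374450683594, 0.7613258361816406), (11.32638168334961, 139.00338745117188), 62.09449768066406) 10.438916309047045
t 24.85 tcp [4.683e+02 2.000e-01 1.501e+02] yaw 62.3 zaxis [-0. -0. -1.] F [ 0.7 -0.4  0.1] w 37.9 gf 0.0 j [-0.11 -0.24  2.11 -0.    1.27 -1.2 ]
turn about tool z 0.0 rows 0.0 then tool shift mm [-0.7  0.1 -0. ] max rows 0.0
```

```bash
python3 -m crank '[{"xyz":[0,-0.0005,0.03],"dr":[0,0,0],"jaw":0.2},{"xyz":[0,0,0.04],"dr":[0,0,0],"jaw":0.2},{"xyz":[0,0,0.04],"dr":[0,0,0],"jaw":0.2},{"xyz":[0,0,0.02],"dr":[0,0,0],"jaw":0.2},{"xyz":[0,0,0.01],"dr":[0,0,0],"jaw":0.2}]'
python3 -m crank '[{"xyz":[0,0,0.005],"dr":[0,0,0],"jaw":0.2},{"xyz":[0,0,0.002],"dr":[0,0,0],"jaw":0.2},{"xyz":[0,0,0],"dr":[0,0,0],"jaw":1},{"xyz":[0,0,0],"dr":[0,0,0],"jaw":1},{"xyz":[0,0,0],"dr":[0,0,0],"jaw":1}]' 20
python3 -m crank '[{"xyz":[0,0,0],"dr":[0,0,0],"jaw":1},{"xyz":[0,0,0],"dr":[0,0,0],"jaw":1},{"xyz":[0,0,-0.02],"dr":[0,0,0],"jaw":1},{"xyz":[0,0,-0.04],"dr":[0,0,0],"jaw":1},{"xyz":[0,0,-0.04],"dr":[0,0,0],"jaw":1}]'
python3 -m crank '[{"xyz":[0,0,-0.02],"dr":[0,0,0],"jaw":1},{"xyz":[0,0,0],"dr":[0,0,0],"jaw":1}]'
python3 go.py 550 -373 92.5
```

```text
time_s: 25.48
tcp_pos: [467.5, -0.6, 8.8]
tool_rot: [-0.001, 0.24, 0.971, -0.0]
ft_force: [-0.0, 0.5, -0.1]
grip_width: 0.402
grip_force: 0.0
time_s: 26.1
tcp_pos: [468.7, 0.1, 3.8]
tool_rot: [0.0, 0.24, 0.971, 0.0]
ft_force: [-0.1, -0.2, -0.2]
grip_width: 0.141
grip_force: 0.0
time_s: 26.72
tcp_pos: [467.7, 0.2, 103.8]
tool_rot: [-0.001, 0.24, 0.971, -0.0]
ft_force: [0.6, -0.3, -0.3]
grip_width: 0.123
grip_force: 20.0
time_s: 26.98
tcp_pos: [469.6, 0.0, 125.1]
tool_rot: [0.002, 0.24, 0.971, 0.0]
ft_force: [0.2, -0.7, -0.3]
grip_width: 0.123
grip_force: 20.0
t 26.98 tcp [469.6   0.  125.1] yaw 62.3 zaxis [ 0.004 -0.    -1.   ] F [ 0.2 -0.7 -0.3] w 11.7 gf 20.0 j [-0.11 -0.22  2.13 -0.    1.22 -1.2 ]
turn about tool z -30.2 rows 2.8 then tool shift mm [-6.400e+01 -3.762e+02 -3.000e-01] max rows 6.0
```

```bash
python3 -m crank '[{"xyz":[0,0,0],"dr":[0,0,-10],"jaw":1},{"xyz":[0,0,0],"dr":[0,0,-10.2],"jaw":1},{"xyz":[0,0,0],"dr":[0,0,-10],"jaw":1},{"xyz":[-0.004,-0.022,0],"dr":[0,0,0],"jaw":1},{"xyz":[-0.007,-0.042,0],"dr":[0,0,0],"jaw":1}]'
python3 -m crank '[{"xyz":[-0.009,-0.052,0],"dr":[0,0,0],"jaw":1},{"xyz":[-0.009,-0.052,0],"dr":[0,0,0],"jaw":1},{"xyz":[-0.009,-0.052,0],"dr":[0,0,0],"jaw":1},{"xyz":[-0.009,-0.052,0],"dr":[0,0,0],"jaw":1},{"xyz":[-0.008,-0.047,0],"dr":[0,0,0],"jaw":1}]'
python3 -m crank '[{"xyz":[-0.006,-0.037,0],"dr":[0,0,0],"jaw":1},{"xyz":[-0.003,-0.0202,0],"dr":[0,0,0],"jaw":1},{"xyz":[0,0,0],"dr":[0,0,0],"jaw":1},{"xyz":[0,0,0],"dr":[0,0,0],"jaw":1}]'
python3 go.py 550 -373 92.5
python3 - <<'E'
from h import *
im,d,P=snap('side','pics/s3.png')
q=P[(abs(P[...,0]-550)<85)&(abs(P[...,1]+373)<15)&(P[...,2]>100)&(P[...,2]<140)]
print(len(q),q.min(0).round(),q.max(0).round())
for x in range(480,625,20):
    k=q[abs(q[:,0]-x)<10]; print(x,len(k),k.mean(0).round() if len(k) else '')
E
```

```text
time_s: 27.6
tcp_pos: [481.0, -62.9, 121.2]
tool_rot: [-0.001, -0.023, 1.0, 0.001]
ft_force: [-0.1, 0.5, 0.1]
grip_width: 0.124
grip_force: 20.0
time_s: 28.22
tcp_pos: [536.2, -317.5, 120.8]
tool_rot: [-0.001, -0.021, 1.0, 0.001]
ft_force: [0.7, 0.8, 0.3]
grip_width: 0.127
grip_force: 20.0
time_s: 28.72
tcp_pos: [548.1, -371.5, 122.6]
tool_rot: [-0.001, -0.022, 1.0, 0.001]
ft_force: [0.0, -0.0, 0.2]
grip_width: 0.124
grip_force: 20.0
t 28.73 tcp [ 548.1 -371.5  122.6] yaw 92.5 zaxis [-0.001  0.001 -1.   ] F [ 0.  -0.   0.2] w 11.8 gf 20.0 j [-0.68  0.22  1.7   0.    1.22 -2.29]
turn about tool z 0.0 rows 0.0 then tool shift mm [-1.8 -1.6 -0. ] max rows 0.0
627 [ 475. -385.  121.] [ 548. -360.  140.]
480 116 [ 484. -375.  129.]
500 170 [ 500. -375.  131.]
520 164 [ 520. -374.  131.]
540 177 [ 538. -372.  132.]
560 0 
580 0 
600 0 
620 0
```

Pen is held level, its near end at x≈475, which fits the tray (462–636 inside). I'll lower it.

```bash
python3 -m crank '[{"xyz":[-0.002,-0.0015,0.03],"dr":[0,0,0],"jaw":1},{"xyz":[0,0,0.035],"dr":[0,0,0],"jaw":1},{"xyz":[0,0,0.025],"dr":[0,0,0],"jaw":1},{"xyz":[0,0,0.012],"dr":[0,0,0],"jaw":1},{"xyz":[0,0,0.005],"dr":[0,0,0],"jaw":1}]'
python3 -m crank '[{"xyz":[0,0,0.004],"dr":[0,0,0],"jaw":1},{"xyz":[0,0,0],"dr":[0,0,0],"jaw":1},{"xyz":[0,0,0],"dr":[0,0,0],"jaw":1},{"xyz":[0,0,0],"dr":[0,0,0],"jaw":0.65},{"xyz":[0,0,0],"dr":[0,0,0],"jaw":0.65}]'
python3 go.py
python3 -m crank '[{"xyz":[0,0,-0.02],"dr":[0,0,0],"jaw":0.65},{"xyz":[0,0,-0.04],"dr":[0,0,0],"jaw":0.65},{"xyz":[0,0,-0.04],"dr":[0,0,0],"jaw":0.35},{"xyz":[0,0,-0.04],"dr":[0,0,0],"jaw":0},{"xyz":[0,0,0],"dr":[0,0,0],"jaw":-0.1}]'
python3 - <<'E'
from h import *
im,d,P=snap('wrist','pics/w7.png')
q=P[(abs(P[...,0]-550)<78)&(abs(P[...,1]+373)<20)&(P[...,2]>11)&(P[...,2]<30)]
print(len(q),cv2.minAreaRect(q[:,:2].astype(np.float32)),np.median(q[:,2]))
for x in (490,520,550,580,610): k=q[abs(q[:,0]-x)<10]; print(x,np.median(k,0).round(1))
E
python3 go.py 372 -306 96.5
```

```text
time_s: 29.4
tcp_pos: [550.6, -373.7, 16.2]
tool_rot: [-0.0, -0.022, 1.0, 0.0]
ft_force: [-0.2, 0.5, 0.3]
grip_width: 0.127
grip_force: 20.0
time_s: 30.02
tcp_pos: [550.7, -374.5, 12.7]
tool_rot: [0.0, -0.021, 1.0, -0.0]
ft_force: [0.6, -0.2, -0.0]
grip_width: 0.171
grip_force: 0.0
t 30.02 tcp [ 550.7 -374.5   12.7] yaw 92.5 zaxis [ 0. -0. -1.] F [ 0.6 -0.2 -0. ] w 16.3 gf 0.0 j [-0.68  0.35  1.75  0.    1.05 -2.29]
time_s: 30.65
tcp_pos: [553.1, -376.4, 159.4]
tool_rot: [0.004, -0.022, 1.0, -0.004]
ft_force: [-0.9, 0.3, 0.2]
grip_width: 0.434
grip_force: 0.0
2516 ((550.3671264648438, -375.0282897949219), (143.35231018066406, 11.601256370544434), 2.370224952697754) 15.382448024392232
490 [ 491.2 -377.6   15.3]
520 [ 519.8 -376.5   15.5]
550 [ 549.8 -375.3   15.3]
580 [ 579.6 -374.    15.4]
610 [ 607.1 -372.6   15. ]
t 30.7 tcp [ 551.8 -375.4  156.2] yaw 92.5 zaxis [ 0.005 -0.004 -1.   ] F [-0.5  0.8 -0.9] w 45.4 gf 0.0 j [-0.68  0.2   1.67 -0.    1.27 -2.29]
turn about tool z -4.0 rows 0.4 then tool shift mm [170.8  89.3  -1.1] max rows 2.7
```

View pics/w7.png

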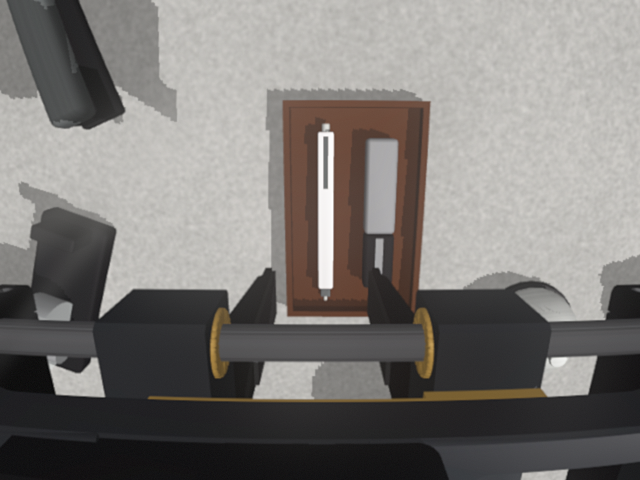

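Pen (215,325) and highlighter (205,380) lie side by side, flat in the tray. Last the sharpener.

```bash
python3 -m crank '[{"xyz":[0,0,0],"dr":[0,0,-4],"jaw":-0.3},{"xyz":[0.02,0.01,0],"dr":[0,0,0],"jaw":-0.3},{"xyz":[0.038,0.02,0],"dr":[0,0,0],"jaw":-0.3},{"xyz":[0.043,0.023,0],"dr":[0,0,0],"jaw":-0.3},{"xyz":[0.038,0.02,0],"dr":[0,0,0],"jaw":-0.3}]'
python3 -m crank '[{"xyz":[0.02,0.01,0],"dr":[0,0,0],"jaw":-0.3},{"xyz":[0.0118,0.0063,0],"dr":[0,0,0],"jaw":-0.3},{"xyz":[0,0,0],"dr":[0,0,0],"jaw":-0.3},{"xyz":[0,0,0],"dr":[0,0,0],"jaw":-0.3}]'
python3 - <<'E'
from h import *
im,d,P=snap('wrist','pics/w8.png')
q=P[(np.hypot(P[...,0]-372,P[...,1]+306)<35)&(P[...,2]>8)&(P[...,2]<30)]
print(len(q),cv2.minAreaRect(q[:,:2].astype(np.float32)),np.median(q[:,2]))
E
python3 go.py 372 -306 96.5
```

```text
time_s: 31.32
tcp_pos: [402.0, -316.1, 150.6]
tool_rot: [-0.001, -0.056, 0.998, 0.001]
ft_force: [0.9, -0.1, 0.6]
grip_width: 0.651
grip_force: 0.0
time_s: 31.82
tcp_pos: [371.3, -305.1, 152.3]
tool_rot: [0.0, -0.056, 0.998, 0.0]
ft_force: [0.6, 0.1, 0.3]
grip_width: 0.654
grip_force: 0.0
1269 ((370.9642028808594, -305.6508483886719), (23.516321182250977, 32.0692138671875), 5.99558687210083) 14.85758345781261
t 31.88 tcp [ 371.4 -305.2  152.4] yaw 96.5 zaxis [ 0.  0. -1.] F [-1.  -0.1  0.2] w 61.4 gf 0.0 j [-0.8  -0.21  2.08  0.    1.27 -2.48]
turn about tool z -0.0 rows 0.0 then tool shift mm [-0.5 -0.9  0. ] max rows 0.0
```

```bash
python3 -m crank '[{"xyz":[0,-0.0005,0.03],"dr":[0,0,0],"jaw":-0.3},{"xyz":[0,0,0.04],"dr":[0,0,0],"jaw":-0.3},{"xyz":[0,0,0.04],"dr":[0,0,0],"jaw":-0.1},{"xyz":[0,0,0.022],"dr":[0,0,0],"jaw":0},{"xyz":[0,0,0.01],"dr":[0,0,0],"jaw":0}]'
python3 -m crank '[{"xyz":[0,0,0.005],"dr":[0,0,0],"jaw":0},{"xyz":[0,0,0.002],"dr":[0,0,0],"jaw":0},{"xyz":[0,0,0],"dr":[0,0,0],"jaw":1},{"xyz":[0,0,0],"dr":[0,0,0],"jaw":1},{"xyz":[0,0,0],"dr":[0,0,0],"jaw":1}]' 20
python3 -m crank '[{"xyz":[0,0,0],"dr":[0,0,0],"jaw":1},{"xyz":[0,0,0],"dr":[0,0,0],"jaw":1},{"xyz":[0,0,-0.02],"dr":[0,0,0],"jaw":1},{"xyz":[0,0,-0.04],"dr":[0,0,0],"jaw":1},{"xyz":[0,0,-0.04],"dr":[0,0,0],"jaw":1}]'
python3 -m crank '[{"xyz":[0,0,-0.04],"dr":[0,0,0],"jaw":1},{"xyz":[0,0,-0.03],"dr":[0,0,0],"jaw":1},{"xyz":[0,0,0],"dr":[0,0,0],"jaw":1}]'
python3 go.py 635 153 86
```

```text
time_s: 32.5
tcp_pos: [370.6, -304.8, 8.7]
tool_rot: [-0.001, -0.057, 0.998, 0.001]
ft_force: [0.2, 0.2, 0.2]
grip_width: 0.497
grip_force: 0.0
time_s: 33.12
tcp_pos: [371.2, -305.8, 4.1]
tool_rot: [0.0, -0.056, 0.998, -0.0]
ft_force: [-1.2, -0.2, 1.6]
grip_width: 0.332
grip_force: 20.0
time_s: 33.75
tcp_pos: [370.2, -304.8, 103.4]
tool_rot: [-0.001, -0.056, 0.998, 0.001]
ft_force: [0.0, 0.9, -0.5]
grip_width: 0.333
grip_force: 20.0
time_s: 34.12
tcp_pos: [371.9, -306.5, 175.7]
tool_rot: [0.002, -0.056, 0.998, -0.002]
ft_force: [0.8, -0.9, 0.1]
grip_width: 0.332
grip_force: 20.0
t 34.12 tcp [ 371.9 -306.5  175.7] yaw 96.5 zaxis [ 0.004 -0.004 -1.   ] F [ 0.8 -0.9  0.1] w 31.6 gf 20.0 j [-0.8  -0.23  2.06 -0.    1.31 -2.48]
turn about tool z 10.5 rows 1.0 then tool shift mm [-230.4  476.8   -1.3] max rows 7.6
```

```bash
python3 -m crank '[{"xyz":[0,0,0],"dr":[0,0,10.5],"jaw":1},{"xyz":[-0.01,0.0208,0],"dr":[0,0,0],"jaw":1},{"xyz":[-0.02,0.042,0],"dr":[0,0,0],"jaw":1},{"xyz":[-0.023,0.048,0],"dr":[0,0,0],"jaw":1},{"xyz":[-0.024,0.05,0],"dr":[0,0,0],"jaw":1}]'
python3 -m crank '[{"xyz":[-0.024,0.05,0],"dr":[0,0,0],"jaw":1},{"xyz":[-0.024,0.05,0],"dr":[0,0,0],"jaw":1},{"xyz":[-0.024,0.05,0],"dr":[0,0,0],"jaw":1},{"xyz":[-0.024,0.05,0],"dr":[0,0,0],"jaw":1},{"xyz":[-0.024,0.05,0],"dr":[0,0,0],"jaw":1}]'
python3 -m crank '[{"xyz":[-0.018,0.035,0],"dr":[0,0,0],"jaw":1},{"xyz":[-0.01,0.02,0],"dr":[0,0,0],"jaw":1},{"xyz":[-0.005,0.01,0],"dr":[0,0,0],"jaw":1},{"xyz":[0,0,0],"dr":[0,0,0],"jaw":1},{"xyz":[0,0,0],"dr":[0,0,0],"jaw":1}]'
python3 go.py 635 152 86
```

```text
time_s: 34.75
tcp_pos: [458.3, -148.6, 170.7]
tool_rot: [-0.002, 0.036, 0.999, 0.001]
ft_force: [0.4, -0.5, -0.6]
grip_width: 0.335
grip_force: 20.0
time_s: 35.38
tcp_pos: [595.7, 92.1, 170.4]
tool_rot: [-0.002, 0.035, 0.999, -0.0]
ft_force: [0.5, -0.8, -0.1]
grip_width: 0.336
grip_force: 20.0
time_s: 36.0
tcp_pos: [633.4, 152.0, 173.3]
tool_rot: [-0.0, 0.036, 0.999, -0.0]
ft_force: [0.3, -0.2, -1.1]
grip_width: 0.335
grip_force: 20.0
t 36.0 tcp [633.4 152.  173.3] yaw 85.9 zaxis [-0. -0. -1.] F [ 0.3 -0.2 -1.1] w 31.9 gf 20.0 j [ 0.15  0.15  1.69 -0.    1.3  -1.35]
turn about tool z -0.1 rows 0.0 then tool shift mm [-1.6  0.2 -0. ] max rows 0.0
```

```bash
python3 -m crank '[{"xyz":[-0.0015,0,0.03],"dr":[0,0,0],"jaw":1},{"xyz":[0,0,0.04],"dr":[0,0,0],"jaw":1},{"xyz":[0,0,0.035],"dr":[0,0,0],"jaw":1},{"xyz":[0,0,0.02],"dr":[0,0,0],"jaw":1},{"xyz":[0,0,0.012],"dr":[0,0,0],"jaw":1}]'
python3 -m crank '[{"xyz":[0,0,0.012],"dr":[0,0,0],"jaw":1},{"xyz":[0,0,0.008],"dr":[0,0,0],"jaw":1},{"xyz":[0,0,0.004],"dr":[0,0,0],"jaw":1},{"xyz":[0,0,0],"dr":[0,0,0],"jaw":1},{"xyz":[0,0,0],"dr":[0,0,0],"jaw":0.25}]'
python3 go.py
python3 -m crank '[{"xyz":[0,0,0],"dr":[0,0,0],"jaw":0.25},{"xyz":[0,0,-0.02],"dr":[0,0,0],"jaw":0.25},{"xyz":[0,0,-0.04],"dr":[0,0,0],"jaw":0.25},{"xyz":[0,0,-0.045],"dr":[0,0,0],"jaw":0.25},{"xyz":[0,0,-0.045],"dr":[0,0,0],"jaw":0.25}]'
python3 -m crank '[{"xyz":[0,0,-0.04],"dr":[0,0,0],"jaw":0.2},{"xyz":[0,0,0],"dr":[0,0,0],"jaw":0.2},{"xyz":[0,0,0],"dr":[0,0,0],"jaw":0.2}]'
python3 - <<'E'
from h import *
im,d,P=snap('wrist','pics/w9.png')
for n,y in(('sharp',152),('eras',198)):
    q=P[(np.hypot(P[...,0]-635,P[...,1]-y)<30)&(abs(P[...,1]-y)<20)&(P[...,2]>12)&(P[...,2]<36)]
    print(n,len(q),cv2.minAreaRect(q[:,:2].astype(np.float32)),np.median(q[:,2]))
im,d,P=snap('side','pics/s4.png')
E
python3 go.py
```

```text
time_s: 36.62
tcp_pos: [635.0, 152.3, 35.8]
tool_rot: [-0.0, 0.036, 0.999, -0.0]
ft_force: [-0.1, 0.5, 0.0]
grip_width: 0.337
grip_force: 20.0
time_s: 37.25
tcp_pos: [635.7, 153.1, 13.0]
tool_rot: [0.001, 0.035, 0.999, 0.0]
ft_force: [0.3, -0.4, -0.1]
grip_width: 0.365
grip_force: 0.0
t 37.25 tcp [635.7 153.1  13. ] yaw 86.0 zaxis [ 0.001  0.    -1.   ] F [ 0.3 -0.4 -0.1] w 34.7 gf 0.0 j [ 0.15  0.32  1.78  0.    1.04 -1.35]
time_s: 37.88
tcp_pos: [635.4, 153.0, 165.7]
tool_rot: [0.001, 0.035, 0.999, 0.0]
ft_force: [0.3, 0.5, 0.0]
grip_width: 0.374
grip_force: 0.0
time_s: 38.25
tcp_pos: [635.0, 152.9, 202.7]
tool_rot: [0.0, 0.035, 0.999, 0.0]
ft_force: [-0.9, -0.4, 0.9]
grip_width: 0.403
grip_force: 0.0
sharp 994 ((635.5623168945312, 152.43162536621094), (31.229713439941406, 23.8005313873291), 86.14308166503906) 19.93117753383666
eras 1299 ((634.8246459960938, 198.0026092529297), (22.837671279907227, 45.87522888183594), 86.29283142089844) 16.68516464046968
t 38.35 tcp [634.2 152.8 200.6] yaw 86.0 zaxis [-0.003 -0.    -1.   ] F [-1.   0.2 -1.3] w 37.9 gf 0.0 j [ 0.15  0.14  1.66  0.    1.35 -1.35]
```

View pics/w9.png

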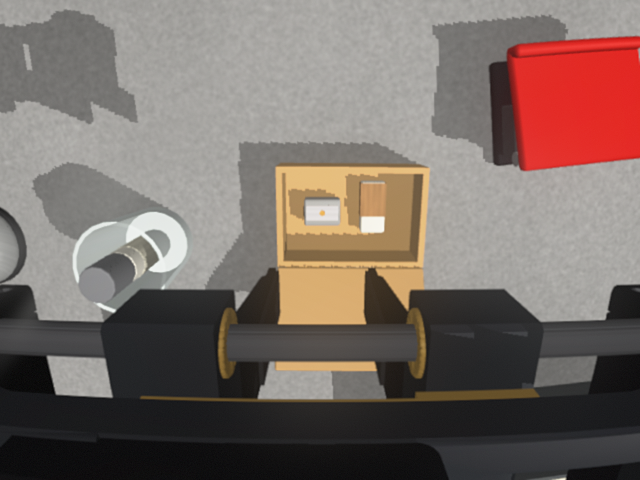

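View pics/s4.png

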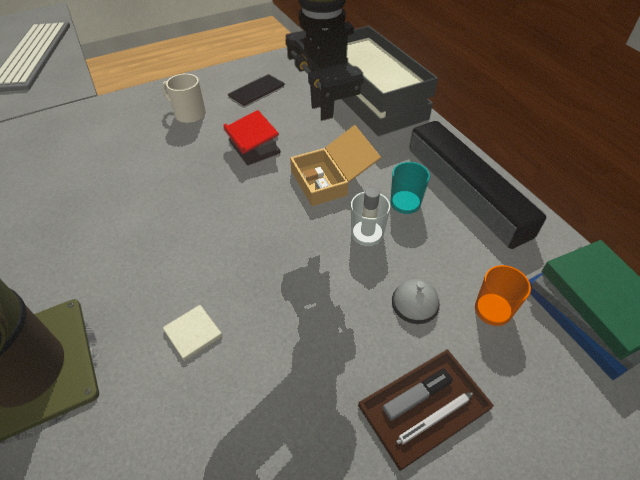

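The wrist view shows the sharpener (210,322) and eraser (205,372) in the box. The side view shows the glue stick upright in the clear tumbler (215,370) and the pen and highlighter in the tray (410,425). The punch and bell have not moved, and the robot touches nothing.

```bash
python3 -c "
from rig import ctrl
print(ctrl.job_done())"
```

```text
the job is handed in; nothing more can be done
None
```

I handed the job in at about 38 s: the final pictures show all five things where they belong, with the tumbler upright and the punch and bell unmoved, but the hand-in returned no verdict.

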